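# Snap the spring clip onto the spout mould

### The arm

A 6-joint arm with a two-finger parallel gripper is mounted at the origin on the work surface. World frame = base frame: x ahead of the robot, y to its left, z up, the work surface at z = 0. Lengths are in m, angles in rad, forces in N, time in s.
With the tool pointing down it reaches from about 0.4 to 0.925 m from the base axis. Payload 12.5 kg.
Tool frame: the origin (TCP) lies on the centre line of the jaws, within the pads' length; the fingertips stand 8 mm ahead of it and the grasp point (between the pads) lies 11 mm behind it; z points along the fingers, y is the line along which they close (so a half turn about z gives the same grasp; the last joint's range is limited). The gripper opens to 95 mm and grips with 3 to 60 N. Pads are 20 mm wide; open, the fingers measure 119 mm over their backs; the gripper's body (75 mm by 180 mm) begins 59 mm behind the grasp point.
Start: joints at [-1.43, 0.491, 1.559, -0, 1.092, -0.106], TCP at [0.153, -0.606, 0.223] pointing down, gripper open.
Joint ranges: [-3.1, 3.1], [-0.84, 2.19], [0.05, 2.79], [-1.13, 4.28], [0.06, 2.93], [-2.69, 2.69]. Speed limits (rad/s): [2.22, 2.22, 2.79, 3.14, 3.14, 3.14].

### API

Orientations are given as a 3x3 rotation matrix whose columns are the frame's x, y, z axes.
In Python, from bench import read_state, optics, workorder gives the robot as it stands.
- The arm moves only by the tool carry_out, never from a script. Its argument "steps" is one flat list of numbers, 4 for each row, row after row: the shift along the tool's x, y, z each as a share of 0.5 m, from -1 to 1, then the turn about the tool's z as a share of pi rad, from -1 to 1. In form: [x, y, z, turn, x, y, z, turn, ...]. A call has 1 to 5 rows; each row is the pose to reach, as a shift and turn from the pose commanded when the call began, along the tool's axes at that moment, turning the shorter way round; what a row does not reach only later rows make up. A row lasts 1/12 s, in which the tool goes at most 41.7 mm and 7.16 degrees, less where a joint would pass 70% of its speed; a pose out of reach is approached as far as the arm can. A call with a number of a shift or a turn outside -1 to 1 is refused whole. A call with a gripper value outside its range is refused whole. "jaw" is the opening, from -1 (shut) to 1 (fully open), so that 0 is half open, set as the call begins (left out, the last holds). The fingers move at their own pace and stop on an object; "force" is the grip in N (left out, the last holds). Time passes only in rows, so rows that repeat a pose let the fingers close. It gives the time, the measured TCP pose, the force, the opening and the grip force at its end, in the units of the state.
- read_state(): the state, without advancing time (a new reading comes with each control period).
- optics.camera(name): name is "side" or "top"; returns the picture (420x560x3 uint8, red, green, blue); there is no depth.
- optics.camera_info(name): a dict with "mtx" (3x3 intrinsics, pixels), "R" (3x3) and "t" (3): a world point X has camera coordinates R X + t. Camera axes: x right, y down, z forward; pixel columns grow to the right and rows downward; lengths in m; the calibration is good to about 2 mm. A picture is of the moment at which its call begins. camera_info takes no time and is no camera call.
- workorder.finish_job(): hands the job in; it is judged then, once.
The state is a dict: "time": time; "joints": joint angles; "joint_velocities": joint speeds; "joint_efforts": joint torques, N m; "tcp_pos": TCP position; "eef_rot": TCP orientation; "contact_force": force on the tool from outside, world axes, zero at the start; "wrist_torque": the same for the moment, N m; "grip_width": finger opening in m; "grip_force": force on a finger pad.
Only numpy, scipy, OpenCV 4.12 (cv2) and the standard library are available. Lean on these libraries where they do the work, as an engineer would, in place of code of your own. Each camera call takes 0.05 s, during which the arm holds its last target. There are 200 camera calls.

### The job

Pick up the sprung clip by its wooden tab and press it straight down into the groove round the middle of the plaster mould, until both arms have snapped past the widest point and you feel the bridge bottom on the plaster. The mould lies on soft foam and sinks as you press, so keep pressing until the clip is fully home, but gently: hard pressure chips the plaster. Then let go of the clip, and leave the clay spout, the cup and the wooden rib undisturbed.

Things in the scene. Friction and masses are not known exactly. Their poses are not given: they have to be found in the camera images.
- clip: Sprung clip: an arch of bare steel with a pale wooden tab on top, standing on the bench on its two arms, 72 mm high, about 100 g. Origin: centre of its footprint, level with the underside of the rolled arm ends; z up, x along its 24 mm width, y across from arm to arm. Bridge 24 (x) x 74 (y) x 5 mm, from z = 35.5 to 40.5 mm. The same either way round.
- clip_tab (a point): Middle of the clip's wooden tab, 56.5 mm above the clip's origin, axes as the clip's. Tab 26 (x) x 14 (y) x 32 mm tall, standing on the bridge (z = 40.5 to 72.5 mm in the clip's frame). Grip it across y with the fingertips just above or on the bridge.
- clip_seat (a point): Centre of the underside of the clip's bridge, 35.5 mm above the clip's origin, axes as the clip's. It rests on mould_crown when the clip is home. The rolls first touch the mould when it is about 22 mm above the crown.
- clip_arm_l (a joint): Angle of the clip's +y arm, a steel strip hinged at the bridge (y = 34 mm) leaning in to a rolled end 10 mm in diameter, centre at y = 25.5, z = 5 mm at rest (41 mm clear between the two rolls). 0 at rest, grows as it spreads; about 0.16 as the roll passes the mould's widest point, about 0.14 when home. Sprung shut, 1.5 N m/rad.
- clip_arm_r (a joint): The same for the clip's -y arm.
- mould: Closed two-part plaster mould, a white round log lying level in a low cradle. Origin on its axis at mid-length, 72 mm above the bench when unloaded; x along the log, z up. 132 mm long, 60 mm in diameter; a groove round its middle, 29 mm wide and 52 mm in diameter, takes the clip with the clip's x along the log, either way round. Pressed down with over 17 N it may chip.
- mould_crown (a point): Top of the groove floor, 26 mm above the mould's axis, axes as the mould's: where the bridge must sit. The push on the clip rises to some 8 to 13 N until the arms pass the widest point, falls off clearly, then rises again by about 0.8 N per mm once the bridge is down on the plaster. Pressing only to the height measured unloaded stops short, as the foam gives.
- cradle: Wooden cradle fixed to the bench under the mould, 150 x 100 mm, cheeks 46 mm high; origin at the centre of its underside, x along the mould. Foam in it carries the mould and gives straight down about 1.25 mm per newton, 25 mm at most (then hard), and springs back.
- spout: Unfired red clay teapot spout standing on its wide end, 48 mm in diameter and 48 mm high; origin at the centre of its underside. Not to be disturbed.
- water_cup: Small white cup, 64 mm across and 48 mm high; origin at the centre of its underside. Not to be disturbed.
- rib: Flat dark wooden shaping rib lying on the bench, 100 x 35 x 8 mm; origin at the centre of its underside, x along it. Not to be disturbed.
Mind the look-alikes: they are no part of the job. Leave any blue or purple look-alike of the clip alone. Leave any green look-alike of the cradle alone.

How it is judged:
By the outcome, as a careful person would: the job done as asked, in the order asked, and still so for the second after the job is handed in, with the robot touching nothing.
It also fails if it takes over 56 s, if anything falls off the work surface, if the arm or the gripper's body presses on something with over 40 N, if the wrist force passes 120 N, or if a joint passes its speed limit or range.

## Working session

There is one attempt and no reset: what is moved stays moved. The work goes in short steps, Python scripts to look and compute and a tool call to move; the robot and the scene stay as the last step left them, time stands still between calls to the robot, and variables do not carry over. Pictures are saved under pics/ and viewed, at most 10 in all, crops included, and the job is handed in when it is done.

Besides the shell and the picture viewer there is one more tool, called after "Call:" as name(argument=value, ...), one argument or row to a line, values as JSON. carry_out: Moves the arm, as the interface text tells. Its arguments: {"type":"object","properties":{"steps":{"type":"array"},"jaw":{"type":"number"},"force":{"type":"number"}},"required":["steps"]}

```bash
mkdir -p pics
python3 - <<'E'
from bench import read_state, optics
import cv2
for n in("top","side"):
    cv2.imwrite(f"pics/{n}0.png",optics.camera(n)[:,:,::-1])
    i=optics.camera_info(n);print(n,i)
print(read_state())
E
```

```text
top {'mtx': array([[513.42204947,   0.        , 280.20405563],
       [  0.        , 513.42204947, 209.28198162],
       [  0.        ,   0.        ,   1.        ]]), 'R': array([[-0.01695299, -0.99966881, -0.01936144],
       [-0.99830459,  0.01800191, -0.05535234],
       [ 0.05568255,  0.01839023, -0.99827915]]), 't': array([0.04832853, 0.54432948, 1.32195102])}
side {'mtx': array([[479.47406812,   0.        , 279.0662708 ],
       [  0.        , 479.47406812, 209.1568411 ],
       [  0.        ,   0.        ,   1.        ]]), 'R': array([[-0.7350178 , -0.67804171, -0.00287471],
       [-0.49707417,  0.54171732, -0.6778345 ],
       [ 0.46115735, -0.49679148, -0.7352089 ]]), 't': array([0.43124194, 0.3376958 , 1.01704558])}
{'time': 0.1, 'joints': array([-1.42961461e+00,  4.91525159e-01,  1.55935945e+00, -2.10619537e-05,
        1.09169732e+00, -1.05603828e-01]), 'joint_velocities': array([ 0.00065014, -0.00209146, -0.00159832,  0.00032533, -0.0002909 ,
        0.00193289]), 'joint_efforts': array([ 2.20934264e-03, -6.13623977e+01, -2.58609027e+01,  6.93385117e-02,
        4.70335793e-02, -3.70623161e-05]), 'tcp_pos': array([ 0.15266786, -0.60586944,  0.22211411]), 'eef_rot': array([[ 9.69700316e-01,  2.44297509e-01, -1.57709106e-04],
       [ 2.44297545e-01, -9.69699827e-01,  9.76805220e-04],
       [ 8.57005891e-05, -9.85736278e-04, -9.99999510e-01]]), 'contact_force': array([ 0.09893194, -0.32808075,  0.14347826]), 'wrist_torque': array([ 0.02286474,  0.03948709, -0.00706028]), 'grip_force': 0.0, 'grip_width': 0.09544456176432911}
```

View pics/top0.png

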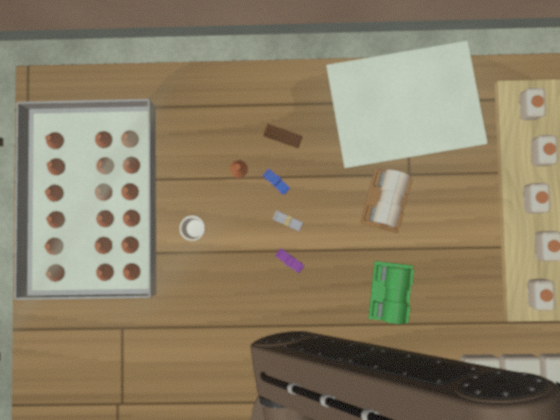

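View pics/side0.png

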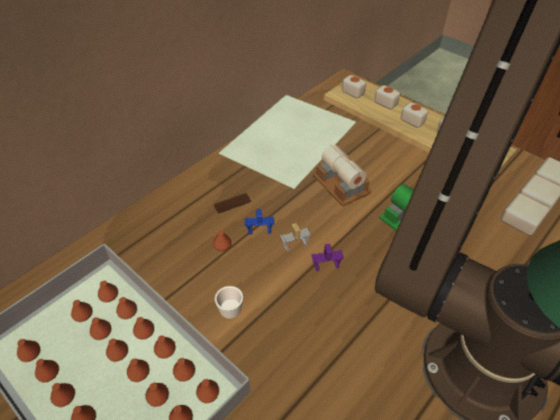

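The top view shows the bare clip near (288,220), between the blue look-alike at (276,181) and the purple one at (290,261). The mould is near (390,198) and the green cradle at (391,293). In the side view the clip is near (296,237) and the mould near (344,168). I'll zoom in next.

Run:
```python
import cv2,numpy as np
t=cv2.imread("pics/top0.png");s=cv2.imread("pics/side0.png")
def c(im,x,y,w,h,k=8): return cv2.resize(im[y:y+h,x:x+w],None,fx=k,fy=k,interpolation=cv2.INTER_CUBIC)
a=np.hstack([c(t,265,200,50,37),c(t,355,160,50,74,4),c(s,275,218,25,37)[:, :0]])if 0 else None
A=c(t,268,202,40,36);B=c(s,276,220,40,36)
C=c(t,355,163,64,72,5);D=c(s,310,140,64,72,5)
cv2.imwrite("pics/clipz.png",np.hstack([A,B]));cv2.imwrite("pics/mouldz.png",np.hstack([C,D]))
```

```text
(no output)
```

View pics/clipz.png

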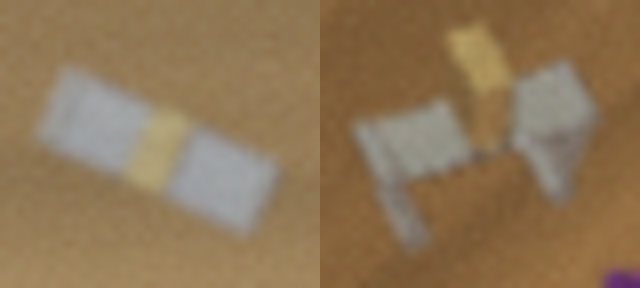

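View pics/mouldz.png

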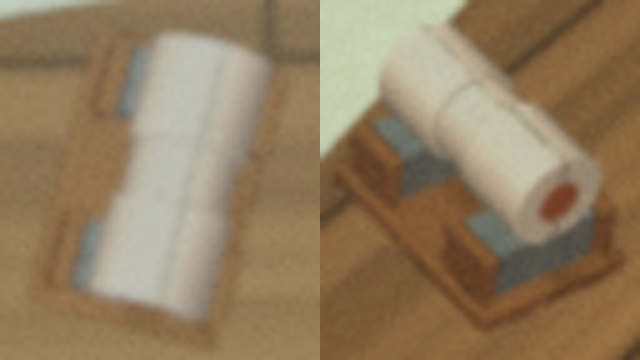

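The clip crops show the bridge corners and the tab clearly. In the mould crops the log is about (90–270, 35–318) in zoomed pixels, with the groove about halfway along. I'll fit models to both.

```bash
cat > h.py <<'E'
import numpy as np,cv2
from scipy.optimize import least_squares,minimize
from bench import optics,read_state
CI={n:optics.camera_info(n) for n in("top","side")}
def proj(n,X):
    i=CI[n];c=np.atleast_2d(X)@i["R"].T+i["t"];p=c@i["mtx"].T
    return p[:,:2]/p[:,2:]
def Rz(a): return np.array([[np.cos(a),-np.sin(a),0],[np.sin(a),np.cos(a),0],[0,0,1]])
def ray(n,uv,z):
    i=CI[n];C=-i["R"].T@i["t"];d=i["R"].T@np.linalg.inv(i["mtx"])@[*uv,1];return C+d*(z-C[2])/d[2]
E
python3 - <<'E'
from h import *
t=cv2.imread("pics/top0.png");s=cv2.imread("pics/side0.png")
# clip
ct=np.array([[65,68],[280,158],[250,235],[38,140]])/8+[268,202]-.4375
tt=np.array([[160,150]])/8+[268,202]-.4375
st=np.array([[355,122],[565,62],[598,115],[385,180]])/8+[236,220]-.4375 # bridge corners in side
sb=np.array([[478,48]])/8+[236,220]-.4375
P=[ray("top",u,.0405) for u in ct];print("sizes",[round(float(np.linalg.norm(P[i]-P[(i+1)%4])),4) for i in range(4)])
S=[ray("side",u,.0405) for u in st];print("side sizes",[round(float(np.linalg.norm(S[i]-S[(i+1)%4])),4) for i in range(4)])
print("centres",np.mean(P,0),np.mean(S,0),"tab",ray("top",tt[0],.0725))
for Q in(P,S):
    v=(Q[1]-Q[0])+(Q[2]-Q[3]);print("dir y",np.degrees(np.arctan2(v[1],v[0])))
# mould
a=np.linspace(0,2*np.pi,40)
def pts(q):
    segs=[]
    for x0,x1,r in((-.066,-.0145,.03),(-.0145,.0145,.026),(.0145,.066,.03)):
        segs.append(np.vstack([np.c_[np.full(40,x),r*np.cos(a),r*np.sin(a)] for x in(x0,x1)])@Rz(q[2]).T+[q[0],q[1],.072])
    return segs
def mask(n,q,x,y,w,h,k=8):
    m=np.zeros((h*k,w*k),np.uint8)
    for sgm in pts(q):
        u=(proj(n,sgm)-[x,y]+.5)*k
        cv2.fillConvexPoly(m,cv2.convexHull(u.astype(np.float32)).round().astype(np.int32),255)
    return cv2.resize(m,(w,h),interpolation=cv2.INTER_AREA)/255.
def seg(im,x,y,w,h):
    c=im[y:y+h,x:x+w].astype(float)
    return c
boxes={"top":(355,166,64,68),"side":(318,142,58,52)}
obs={}
for n,im in(("top",t),("side",s)):
    x,y,w,h=boxes[n];c=im[y:y+h,x:x+w].astype(float)
    hi=c.min(2); obs[n]=np.clip((hi-115)/50,0,1)   # blue channel min: white high, wood low, foam mid
    print(n,np.percentile(hi,[5,25,50,75,95]))
c0=ray("top",(390,198),.072);print("c0",c0)
for ns in(("top",),("side",),("top","side")):
    f=lambda q:sum(((mask(n,q,*boxes[n])-obs[n])**2).sum() for n in ns)
    best=min((minimize(f,[c0[0],c0[1],y0],method="Nelder-Mead",options=dict(initial_simplex=np.array([[c0[0],c0[1],y0],[c0[0]+.01,c0[1],y0],[c0[0],c0[1]+.01,y0],[c0[0],c0[1],y0+.1]]))) for y0 in(-.4,-.1,.3)),key=lambda r:r.fun)
    print(ns,best.x,best.fun)
np.save("m.npy",best.x)
q=best.x
o=[]
for n,im in(("top",t),("side",s)):
    x,y,w,h=boxes[n];k=6
    c=cv2.resize(im[y:y+h,x:x+w],None,fx=k,fy=k,interpolation=cv2.INTER_CUBIC)
    for sg in pts(q): cv2.polylines(c,[cv2.convexHull(((proj(n,sg)-[x,y]+.5)*k).astype(np.float32)).astype(np.int32)],True,(0,0,255),1)
    o.append(cv2.resize(c,(380,400)))
cv2.imwrite("pics/fit.png",np.hstack(o))
E
```

```text
sizes [0.0744, 0.0263, 0.0741, 0.0246]
side sizes [0.0719, 0.0241, 0.0726, 0.0253]
centres [0.51511748 0.02062975 0.0405    ] [0.51459303 0.01800632 0.0405    ] tab [0.51407697 0.01989165 0.0725    ]
dir y -114.44336744902499
dir y -116.62950406940888
top [ 72.55  81.    88.   136.   179.  ]
side [ 44.  56.  66. 134. 174.]
c0 [ 0.56512178 -0.23585597  0.072     ]
('top',) [ 0.5671367  -0.23331884 -0.27644252] 176.6455446366782
('side',) [ 0.60094298 -0.25178335 -0.25026932] 200.53873710111498
('top', 'side') [ 0.57081194 -0.2348996  -0.27999722] 666.8472544405997
```

View pics/fit.png

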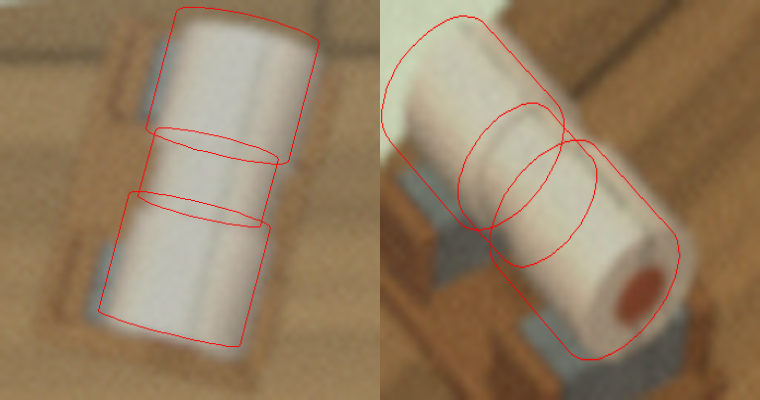

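The top-view fit of the mould is good: (0.567, -0.233), yaw -0.276. The side mask was spoiled by the paper, so I'll refine it later. The clip is at about (0.515, 0.0195) with its y-axis at -115.3°, and its sizes check out. I'll move now.

Call:
carry_out(
  steps=[0.667,-0.463,0,0.219,0.667,-0.463,0,0.219,0.667,-0.463,0,0.219,0.667,-0.463,0,0.219,0.667,-0.463,0,0.219],
  jaw=-0.05,
  force=40,
)

```text
time: 0.52
tcp_pos: [0.2874, -0.4511, 0.2225]
eef_rot: [[0.932, -0.361, -0.0], [-0.361, -0.932, 0.0], [-0.0, -0.0, -1.0]]
contact_force: [0.5, -0.1, 0.5]
grip_width: 0.0673
grip_force: 0.0
```

```bash
cat >> h.py <<'E'
def cmd(target,yaw_y_deg=None,pos=None,R=None):
    "shares to reach world target (TCP) with tool y at heading yaw_y_deg, from pos,R"
    s=read_state();pos=s["tcp_pos"] if pos is None else pos;R=s["eef_rot"] if R is None else R
    d=R.T@(np.array(target)-pos)/.5
    cur=np.degrees(np.arctan2(R[1,1],R[0,1]))
    tr=0 if yaw_y_deg is None else -((yaw_y_deg-cur+180)%360-180)/180
    print(s["time"],"tcp",pos.round(4),"yaw_y",cur.round(2),"F",s["contact_force"].round(2),"j",s["joints"].round(2),"w",round(s["grip_width"],4));print("cmd",d.round(4),round(tr,4))
E
python3 -c "
from h import *
cmd([.5148,.0195,.14],-115.3)"
```

```text
0.5167 tcp [ 0.2874 -0.4511  0.2225] yaw_y -111.18 F [ 0.48 -0.07  0.5 ] j [-1.13  0.36  1.78  0.    1.    0.81] w 0.0673
cmd [ 0.0841 -1.042   0.1652] 0.0229
```

Call:
carry_out(
  steps=[0.15,-0.7,0.05,0.02,0.15,-0.7,0.05,0.02,0.15,-0.7,0.05,0.02,0.15,-0.7,0.05,0.02,0.15,-0.7,0.05,0.02],
)

```text
time: 0.93
tcp_pos: [0.4001, -0.2765, 0.208]
eef_rot: [[0.91, -0.414, -0.0], [-0.414, -0.91, 0.0], [-0.0, 0.0, -1.0]]
contact_force: [1.2, -1.9, 1.2]
grip_width: 0.0454
grip_force: 0.0
```

```bash
python3 -c "
from h import *
cmd([.5148,.0195,.14],-115.3)"
```

```text
0.9333 tcp [ 0.4001 -0.2765  0.208 ] yaw_y -114.44 F [ 1.25 -1.89  1.17] j [-0.74  0.31  1.91 -0.    0.92  1.26] w 0.0454
cmd [-0.036  -0.634   0.1359] 0.0048
```

Call:
carry_out(
  steps=[-0.036,-0.634,0.09,0.005,-0.036,-0.634,0.09,0.005,-0.036,-0.634,0.09,0.005,-0.036,-0.634,0.09,0.005,-0.036,-0.634,0.09,0.005],
)

```text
time: 1.35
tcp_pos: [0.4742, -0.084, 0.1786]
eef_rot: [[0.904, -0.428, -0.0], [-0.428, -0.904, -0.0], [-0.0, 0.0, -1.0]]
contact_force: [0.9, -0.3, 0.4]
grip_width: 0.0449
grip_force: 0.0
```

Call:
carry_out(
  steps=[0,-0.25,0,0,0,-0.25,0,0,0,-0.25,0,0,0,-0.25,0,0,0,-0.25,0,0],
)

```text
time: 1.77
tcp_pos: [0.5275, 0.0288, 0.1784]
eef_rot: [[0.906, -0.424, -0.001], [-0.424, -0.906, -0.0], [-0.001, 0.0, -1.0]]
contact_force: [-1.1, -0.9, -0.8]
grip_width: 0.0453
grip_force: 0.0
```

```bash
python3 -c "
from h import *
cmd([.5148,.0195,.14],-115.3)"
```

```text
1.7667 tcp [0.5275 0.0288 0.1784] yaw_y -115.11 F [-1.1  -0.86 -0.8 ] j [-0.07  0.41  1.85 -0.    0.89  1.94] w 0.0453
cmd [-0.0151  0.0276  0.0768] 0.0011
```

Call:
carry_out(
  steps=[-0.015,0.028,0.077,0,-0.015,0.028,0.077,0,-0.015,0.028,0.077,0,-0.015,0.028,0.077,0,-0.015,0.028,0.077,0],
)

```text
time: 2.18
tcp_pos: [0.5155, 0.0169, 0.1417]
eef_rot: [[0.903, -0.429, 0.002], [-0.429, -0.903, -0.0], [0.002, -0.001, -1.0]]
contact_force: [-0.4, -0.0, 0.2]
grip_width: 0.0451
grip_force: 0.0
```

Run:
```python
from h import *
cmd([.5148,.0195,.06],-115.3)
s=optics.camera("side")[:,:,::-1]
x,y,w,h=240,150,110,110
cv2.imwrite("pics/s1.png",cv2.resize(s[y:y+h,x:x+w],None,fx=5,fy=5,interpolation=cv2.INTER_CUBIC))
# refine mould with side view
s=cv2.imread("pics/side0.png");t=cv2.imread("pics/top0.png")
a=np.linspace(0,2*np.pi,40)
def pts(q):
    return [np.vstack([np.c_[np.full(40,x),r*np.cos(a),r*np.sin(a)] for x in(x0,x1)])@Rz(q[2]).T+[q[0],q[1],.072] for x0,x1,r in((-.066,-.0145,.03),(-.0145,.0145,.026),(.0145,.066,.03))]
boxes={"top":(355,166,64,68),"side":(318,142,58,52)}
def mask(n,q,k=8):
    x,y,w,h=boxes[n];m=np.zeros((h*k,w*k),np.uint8)
    for g in pts(q): cv2.fillConvexPoly(m,cv2.convexHull(((proj(n,g)-[x,y]+.5)*k).astype(np.float32)).round().astype(np.int32),255)
    return cv2.resize(m,(w,h),interpolation=cv2.INTER_AREA)/255.
obs={}
for n,im in(("top",t),("side",s)):
    x,y,w,h=boxes[n];c=im[y:y+h,x:x+w].astype(float)
    m=np.clip((c.min(2)-105)/30,0,1)
    sc=np.clip((c[...,2]-c[...,1]+3)/4,0,1)  # warm white
    m=m*(cv2.GaussianBlur(c[...,2]-c[...,1],(5,5),0)>-1)
    if n=="side": m=np.maximum(cv2.morphologyEx(m,cv2.MORPH_CLOSE,np.ones((9,9))),0)
    obs[n]=m
q0=np.array([.5671,-.2333,-.276])
for ns in(("top",),("side",),("top","side")):
    f=lambda q:sum(((mask(n,q)-obs[n])**2).sum() for n in ns)
    r=minimize(f,q0,method="Nelder-Mead",options=dict(initial_simplex=q0+np.array([[0,0,0],[.006,0,0],[0,.006,0],[0,0,.05]])));print(ns,r.x.round(4),round(r.fun,1))
o=[]
for n,im in(("top",t),("side",s)):
    x,y,w,h=boxes[n];k=6
    c=cv2.resize(im[y:y+h,x:x+w],None,fx=k,fy=k,interpolation=cv2.INTER_CUBIC)
    for sg in pts(r.x): cv2.polylines(c,[cv2.convexHull(((proj(n,sg)-[x,y]+.5)*k).astype(np.float32)).astype(np.int32)],True,(0,0,255),1)
    o+=[cv2.resize(c,(300,300)),cv2.cvtColor(cv2.resize((obs[n]*255).astype(np.uint8),(100,300)),cv2.COLOR_GRAY2BGR)]
cv2.imwrite("pics/fit2.png",np.hstack(o))
```

```text
2.1833 tcp [0.5155 0.0169 0.1417] yaw_y -115.38 F [-0.45 -0.04  0.15] j [-0.1   0.44  1.91 -0.    0.78  1.92] w 0.0451
cmd [-0.0038 -0.0039  0.1634] -0.0004
('top',) [ 0.5672 -0.2347 -0.292 ] 62.4
('side',) [ 0.5759 -0.2417 -0.2881] 212.9
('top', 'side') [ 0.5673 -0.236  -0.2838] 319.5
```

View pics/s1.png

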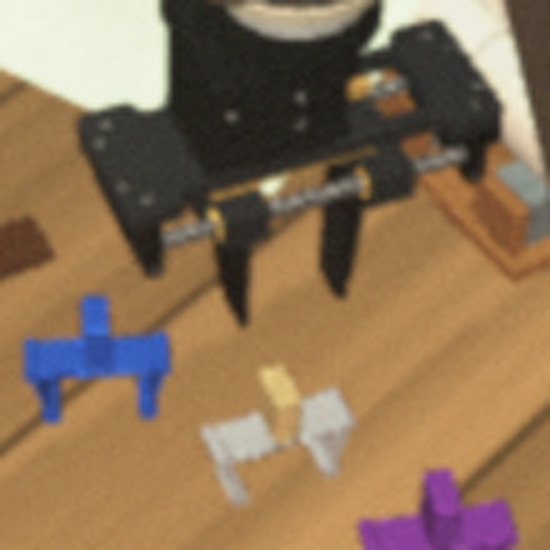

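View pics/fit2.png

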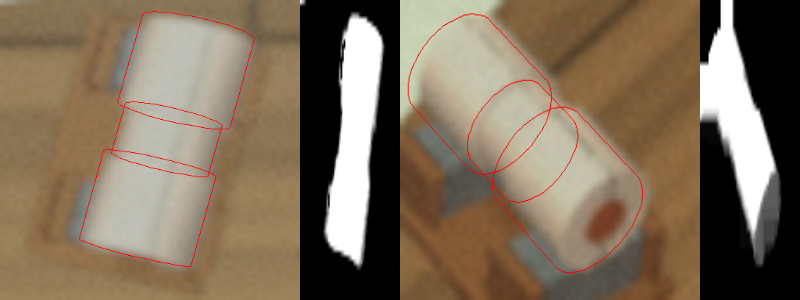

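The gripper hangs over the clip's tab, with its fingers straddling it. The tab is at crop (280,390) and the fingers at (240,320) and (335,290). The mould fits well in the top view. I'll descend.

Call:
carry_out(
  steps=[-0.004,-0.004,0.06,0,-0.004,-0.004,0.11,0,-0.004,-0.004,0.13,0,-0.004,-0.004,0.13,0,-0.004,-0.004,0.13,0],
)

```text
time: 2.65
tcp_pos: [0.5141, 0.0201, 0.076]
eef_rot: [[0.904, -0.428, 0.0], [-0.428, -0.904, -0.0], [0.0, 0.0, -1.0]]
contact_force: [0.5, 1.0, 0.1]
grip_width: 0.0453
grip_force: 0.0
```

Run:
```python
from h import *
cmd([.5148,.0195,.052],-115.3)
print("near end disc",ray("side",(357.6,180),.072))
q=np.array([.5672,-.2347,-.29]);print("pred",(Rz(q[2])@[-.066,0,0])[:2]+q[:2])
```

```text
2.65 tcp [0.5141 0.0201 0.076 ] yaw_y -115.32 F [0.48 1.05 0.1 ] j [-0.09  0.55  1.97 -0.    0.63  1.92] w 0.0453
cmd [0.0017 0.0005 0.0479] -0.0001
near end disc [ 0.49975302 -0.22114944  0.072     ]
pred [ 0.5039559  -0.21582715]
```

Call:
carry_out(
  steps=[0,0,0.02,0,0,0,0.035,0,0,0,0.047,0,0,0,0.047,0,0,0,0.047,0],
)

```text
time: 3.07
tcp_pos: [0.5136, 0.0201, 0.0516]
eef_rot: [[0.904, -0.428, -0.001], [-0.428, -0.904, -0.0], [-0.001, 0.0, -1.0]]
contact_force: [0.0, -0.2, 0.4]
grip_width: 0.0449
grip_force: 0.0
```

Call:
carry_out(
  steps=[0,0,0,0,0,0,0,0,0,0,0,0,0,0,0,0,0,0,0,0],
  jaw=-1,
  force=40,
)

```text
time: 3.48
tcp_pos: [0.5137, 0.0202, 0.052]
eef_rot: [[0.904, -0.428, 0.0], [-0.428, -0.904, -0.0], [0.0, 0.0, -1.0]]
contact_force: [0.2, -0.6, 0.0]
grip_width: 0.017
grip_force: 0.0
```

Call:
carry_out(
  steps=[0,0,0,0,0,0,0,0,0,0,0,0,0,0,0,0,0,0,0,0],
)

```text
time: 3.9
tcp_pos: [0.5138, 0.0202, 0.0519]
eef_rot: [[0.904, -0.428, 0.0], [-0.428, -0.904, -0.0], [0.0, -0.0, -1.0]]
contact_force: [-0.3, 0.1, 1.7]
grip_width: 0.0139
grip_force: 40.0
```

Call:
carry_out(
  steps=[0,0,-0.06,0,0,0,-0.12,0,0,0,-0.19,0,0,0,-0.26,0,0,0,-0.28,0],
)

```text
time: 4.32
tcp_pos: [0.515, 0.0201, 0.1963]
eef_rot: [[0.904, -0.428, 0.006], [-0.428, -0.904, -0.001], [0.006, -0.002, -1.0]]
contact_force: [0.2, -0.7, -0.6]
grip_width: 0.0138
grip_force: 40.0
```

```bash
python3 -c "
from h import *
cmd([.567,-.235,.19],-106.5)"
```

```text
4.3167 tcp [0.515  0.0201 0.1963] yaw_y -115.31 F [ 0.21 -0.69 -0.56] j [-0.09  0.37  1.86 -0.    0.91  1.92] w 0.0138
cmd [0.3121 0.4167 0.0135] -0.0489
```

Call:
carry_out(
  steps=[0.02,0.03,0,-0.01,0.05,0.07,0,-0.02,0.09,0.12,0,-0.03,0.13,0.175,0,-0.04,0.17,0.23,0,-0.049],
)

```text
time: 4.73
tcp_pos: [0.5412, -0.1214, 0.1913]
eef_rot: [[0.959, -0.282, -0.001], [-0.282, -0.959, 0.0], [-0.001, 0.0, -1.0]]
contact_force: [0.4, 0.0, -1.2]
grip_width: 0.0139
grip_force: 40.0
```

```bash
python3 -c "
from h import *
cmd([.567,-.235,.19],-106.5)"
```

```text
4.7333 tcp [ 0.5412 -0.1214  0.1913] yaw_y -106.37 F [ 0.43  0.04 -1.16] j [-0.34  0.43  1.77 -0.    0.95  1.52] w 0.0139
cmd [0.1135 0.2035 0.0024] 0.0007
```

Call:
carry_out(
  steps=[0.04,0.06,0,0,0.075,0.12,0,0,0.1,0.165,0,0,0.113,0.195,0,0,0.113,0.2,0,0],
)

```text
time: 5.15
tcp_pos: [0.567, -0.2344, 0.1908]
eef_rot: [[0.958, -0.286, -0.001], [-0.286, -0.958, 0.0], [-0.001, 0.0, -1.0]]
contact_force: [-0.3, -0.4, -1.1]
grip_width: 0.0138
grip_force: 40.0
```

Call:
carry_out(
  steps=[0,0,0,0,0,0,0,0,0,0,0,0,0,0,0,0,0,0,0,0],
)

```text
time: 5.57
tcp_pos: [0.5672, -0.2311, 0.1921]
eef_rot: [[0.959, -0.283, 0.0], [-0.283, -0.959, -0.0], [0.0, 0.0, -1.0]]
contact_force: [0.4, 0.1, -0.7]
grip_width: 0.0137
grip_force: 40.0
```

Run:
```python
from h import *
cmd([.567,-.235,.19],-106.5)
I={n:optics.camera(n)[:,:,::-1] for n in("top","side")}
for n in I: cv2.imwrite(f"pics/{n}2.png",I[n])
f=lambda im,x,y,w,h,k:cv2.resize(im[y:y+h,x:x+w],None,fx=k,fy=k,interpolation=cv2.INTER_CUBIC)
cv2.imwrite("pics/over.png",np.hstack([f(I["top"],350,155,60,85,6),f(I["side"],300,110,72,85,6)]))
```

```text
5.5667 tcp [ 0.5672 -0.2311  0.1921] yaw_y -106.43 F [ 0.4   0.07 -0.7 ] j [-0.49  0.5   1.63 -0.    1.01  1.36] w 0.0137
cmd [0.0018 0.0076 0.0042] 0.0004
```

View pics/over.png

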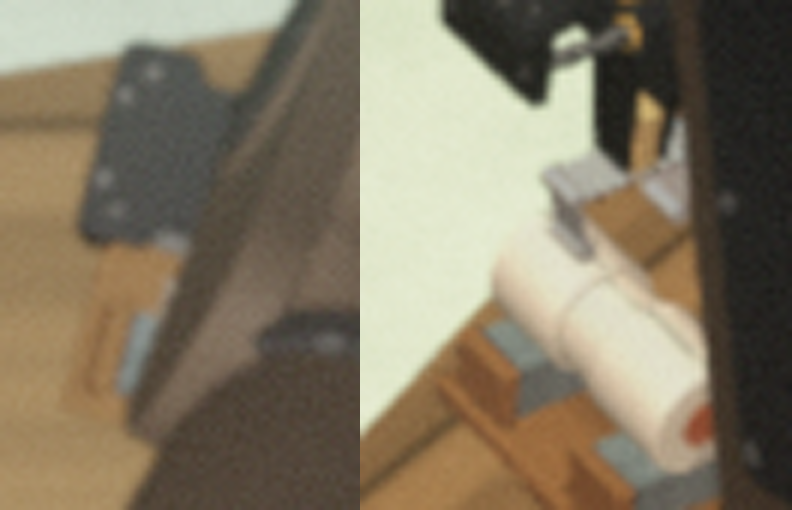

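The top view is blocked by the arm. In the side view the clip hangs above the mould, with its bridge's left end near crop (545–630, 150–200) and the groove near (565–655, 270–365). I'll fit edges in the side image for both, so that calibration bias cancels.

```bash
cat >> h.py <<'E'
def grad(im):
    g=cv2.GaussianBlur(im.astype(np.float32),(0,0),.7);return max_ch(g)
def max_ch(g):
    return sum(np.hypot(cv2.Sobel(g[...,c],cv2.CV_32F,1,0),cv2.Sobel(g[...,c],cv2.CV_32F,0,1)) for c in range(3))
def outline(n,sets):
    "sets: list of closed 3D curves (hulled when 2 circles); returns pts,normals"
    P=[];N=[]
    for X,hull,closed in sets:
        u=proj(n,X); u=cv2.convexHull(u.astype(np.float32))[:,0] if hull else u
        m=len(u) if closed else len(u)-1
        for i in range(m):
            a,b=u[i],u[(i+1)%len(u)];L=np.linalg.norm(b-a)
            if L<1e-6: continue
            k=max(1,int(round(L/.7)))
            for f in (np.arange(k)+.5)/k: P.append(a+f*(b-a));N.append(np.array([b[1]-a[1],a[0]-b[0]])/L)
    return np.array(P),np.array(N)
def efit(n,im,model,q,free,rad=4,thr=60,drop=None,it=12):
    G=grad(im);q=np.array(q,float);o=np.arange(-rad,rad+.01,.25)
    for k in range(it):
        P,N=outline(n,model(q))
        if drop is not None: keep=drop(P);P,N=P[keep],N[keep]
        S=P[:,None]+o[None,:,None]*N[:,None]
        g=cv2.remap(G,S[...,0].astype(np.float32),S[...,1].astype(np.float32),cv2.INTER_LINEAR)*np.exp(-(o/rad)**2)
        b=g.argmax(1);d=o[b];w=(g.max(1)>thr)
        J=[]
        for j in free:
            e=q.copy();e[j]+=1e-4;Pe=outline(n,model(e))[0]
            if drop is not None: Pe=Pe[keep] if len(Pe)==len(keep) else None
            if Pe is None or len(Pe)!=len(P): return q,None
            J.append(((Pe-P)*N).sum(1)/1e-4)
        J=np.array(J).T
        r=least_squares(lambda x:(J@x-d)[w],np.zeros(len(free)),loss="soft_l1",f_scale=.5).x
        q[list(free)]+=r*.7
    return q,(float(np.median(np.abs(J@(r*0)-d)[w])),int(w.sum()),len(w))
A_=np.linspace(0,2*np.pi,60,endpoint=False)
def mould(q):
    c=lambda x,r:np.c_[np.full(60,x),r*np.cos(A_),r*np.sin(A_)]@Rz(q[2]).T+[q[0],q[1],.072]
    return c
E
python3 - <<'E'
from h import *
i=CI["side"];
s0=cv2.imread("pics/side0.png");t0=cv2.imread("pics/top0.png");s2=cv2.imread("pics/side2.png")
# outline lines: silhouettes are tangent generators; sample by fixed-parametrised curves: silhouette angle from view dir
def msets(n,groove):
    i=CI[n];C=-i["R"].T@i["t"]
    def f(q):
        R=Rz(q[2]);o=np.array([q[0],q[1],.072]);v=R.T@(C-o);th=np.arctan2(v[2],v[1]);D=np.hypot(v[1],v[2])
        S=[]
        def gen(x0,x1,r,sg):
            a=th+sg*np.arccos(r/D);S.append((np.array([[x0,r*np.cos(a),r*np.sin(a)],[x1,r*np.cos(a),r*np.sin(a)]])@R.T+o,False,False))
        def arc(x,r,lo,hi):
            a=th+np.linspace(lo,hi,16)
            S.append((np.c_[np.full(16,x),r*np.cos(a),r*np.sin(a)]@R.T+o,False,False))
        for sg in(1,-1):
            gen(-.064,-.017,.03,sg);gen(.017,.064,.03,sg)
        arc(-.066,.03,-np.pi+.01,np.pi) if v[0]<-.2 else arc(-.066,.03,-1.3,1.3)
        arc(.066,.03,-1.3,1.3)
        if groove: arc(-.0145,.03,-1.2,1.2);arc(.0145,.03,-1.2,1.2)
        return S
    return f
# constant sampling count: resample by fixed count
import h
def outline(n,sets):
    P=[];N=[]
    for X,_,_ in sets:
        u=proj(n,X);k=max(1,30//(len(u)-1))
        for a,b in zip(u[:-1],u[1:]):
            for f in(np.arange(k)+.5)/k: P.append(a+f*(b-a));N.append(np.array([b[1]-a[1],a[0]-b[0]])/(np.linalg.norm(b-a)+1e-9))
    return np.array(P),np.array(N)
h.outline=outline
q0=[.5672,-.2347,-.288]
for n,im in(("top",t0),("side",s0)):
  for gr in(0,1):
    for rad in(5,3):
        q,e=efit(n,im,msets(n,gr),q0,(0,1,2),rad=rad);print(n,gr,rad,q.round(4),e)
st=read_state();T=st["tcp_pos"]
def bridge(q):
    R=Rz(q[2]);z=.1921-.0519+.0405
    f=lambda L:np.array(L)@R.T+[q[0],q[1],z]
    # image-left end visible; both ends given
    out=[]
    for sg in(1,-1):
        out.append((f([[-.012,sg*.012,0],[-.012,sg*.037,0],[.012,sg*.037,0],[.012,sg*.012,0]]),False,False))
    return out
x=Rz(-.288)
pr=proj("side",np.array([[.012*a,.037*b,0] for a in(-1,1) for b in(-1,1)])@x.T+[T[0],T[1],.1807])
print("pred corners crop",((pr-[300,110]+.5)*6+[360,0]).round(0).tolist())
for sg in(0,1):
    m=lambda q:[bridge(q)[sg]]
    for rad in(4,2.5):print("bridge end",sg,[v if v is None else np.round(v,4) for v in efit("side",s2,m,[T[0],T[1],-.286],(0,1),rad=rad)])
E
```

```text
top 0 5 [ 0.5644 -0.2358 -0.2905] (0.625, 180, 180)
top 0 3 [ 0.5645 -0.2358 -0.2877] (0.5, 180, 180)
top 1 5 [ 0.5646 -0.2358 -0.2913] (0.75, 226, 240)
top 1 3 [ 0.5646 -0.2358 -0.2888] (0.5, 224, 240)
side 0 5 [ 0.5643 -0.2407 -0.2938] (0.75, 176, 180)
side 0 3 [ 0.5642 -0.2406 -0.2928] (0.5, 176, 180)
side 1 5 [ 0.5659 -0.2413 -0.3021] (0.75, 231, 240)
side 1 3 [ 0.5656 -0.2411 -0.2994] (0.5, 231, 240)
pred corners crop [[711.0, 147.0], [574.0, 203.0], [679.0, 118.0], [542.0, 172.0]]
bridge end 0 [array([ 0.569 , -0.2254, -0.286 ]), array([ 0.25, 30.  , 30.  ])]
bridge end 0 [array([ 0.5692, -0.2255, -0.286 ]), array([ 0.25, 30.  , 30.  ])]
bridge end 1 [array([ 0.5742, -0.2276, -0.286 ]), array([ 0.75, 30.  , 30.  ])]
bridge end 1 [array([ 0.5738, -0.227 , -0.286 ]), array([ 0.5, 30. , 30. ])]
```

Run:
```python
from h import *
cmd([.565,-.236,.19],-106.5)
T=read_state()["tcp_pos"]
im=cv2.imread("pics/side2.png");x,y,w,h=318,128,60,50;k=13
c=cv2.resize(im[y:y+h,x:x+w],None,fx=k,fy=k,interpolation=cv2.INTER_CUBIC)
c=cv2.resize(c,(780,600));kk=np.array([780/w,600/h])
def dr(X,col,cl=True): cv2.polylines(c,[((proj("side",X)-[x,y]+.5)*kk).astype(np.int32)],cl,col,1)
R=Rz(-.286)
for z in(.0405,.0355):
    dr(np.array([[-.012,-.037,0],[-.012,.037,0],[.012,.037,0],[.012,-.037,0]])@R.T+[T[0],T[1],T[2]-.0519+z],(0,0,255))
dr(np.array([[-.013,-.007,0],[-.013,.007,0],[.013,.007,0],[.013,-.007,0]])@R.T+[T[0],T[1],T[2]-.0519+.0725],(0,0,255))
dr(np.array([[-.012,.0255+.005,0],[.012,.0255+.005,0],[.012,.0205,0],[-.012,.0205,0]])@R.T+[T[0],T[1],T[2]-.0519+.005],(0,0,255))
for q,col in(((.5646,-.2358,-.289),(0,160,0)),((.565,-.241,-.295),(255,0,0))):
    for xx in(-.066,-.0145,.0145,.066): dr(mould(q)(xx,.03),col)
cv2.imwrite("pics/ov.png",c)
```

```text
5.6667 tcp [ 0.5672 -0.2315  0.1921] yaw_y -106.46 F [-0.34 -0.04 -0.42] j [-0.5   0.5   1.63 -0.    1.01  1.36] w 0.0138
cmd [-0.0017  0.0099  0.0042] 0.0002
```

View pics/ov.png

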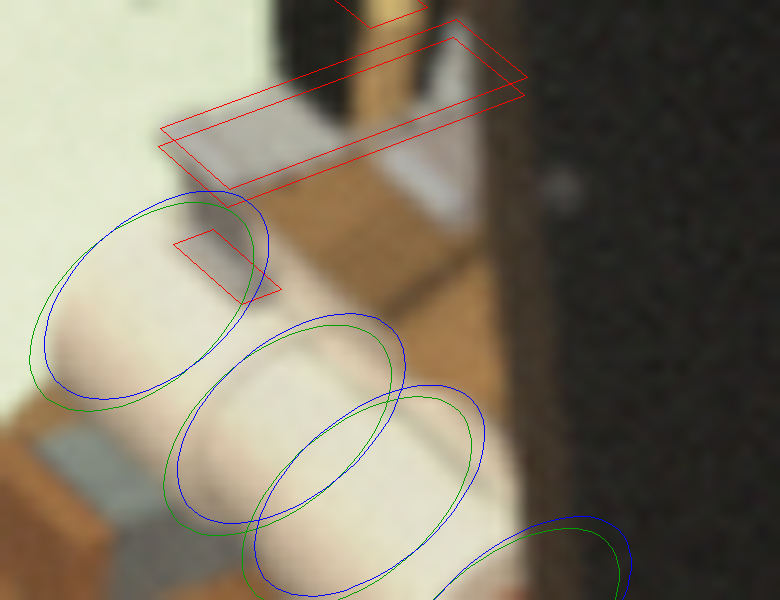

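The overlay shows the clip matches its projection from the TCP pose: bridge corner at about (163,122) against (160,128). The side camera is therefore trustworthy at this spot. The mould centre lies between the two fits, so I'll shift about 7.5 mm in tool y, then descend to just above contact and use the force to fine-centre.

Call:
carry_out(
  steps=[0,0.008,0.02,0,0,0.015,0.045,0,0,0.015,0.07,0,0,0.015,0.09,0,0,0.015,0.095,0],
)

```text
time: 6.08
tcp_pos: [0.5642, -0.2391, 0.1422]
eef_rot: [[0.959, -0.284, -0.002], [-0.284, -0.959, 0.001], [-0.003, -0.001, -1.0]]
contact_force: [0.5, 0.1, -1.1]
grip_width: 0.0137
grip_force: 40.0
```

Call:
carry_out(
  steps=[0,0,0,0,0,0,0,0,0,0,0,0,0,0,0,0],
)

```text
time: 6.42
tcp_pos: [0.5652, -0.2394, 0.145]
eef_rot: [[0.959, -0.284, 0.001], [-0.284, -0.959, -0.001], [0.001, 0.0, -1.0]]
contact_force: [0.7, -0.2, -1.6]
grip_width: 0.0137
grip_force: 40.0
```

```bash
cat > f.py <<'E'
from h import *
s=read_state();R=s["eef_rot"];print(s["time"],"tcp",s["tcp_pos"].round(4),"Ftool",(R.T@s["contact_force"]).round(2),"Mtool",(R.T@s["wrist_torque"]).round(3),"seat-crown mm",round((s["tcp_pos"][2]-.0164-.098)*1e3,1))
E
python3 f.py
```

```text
6.4167 tcp [ 0.5652 -0.2394  0.145 ] Ftool [ 0.76 -0.03  1.65] Mtool [ 0.017 -0.03   0.081] seat-crown mm 30.6
```

Call:
carry_out(
  steps=[0,0,0.006,0,0,0,0.012,0,0,0,0.016,0,0,0,0.016,0,0,0,0.016,0],
)

```text
time: 6.83
tcp_pos: [0.565, -0.2391, 0.1362]
eef_rot: [[0.959, -0.284, -0.0], [-0.284, -0.959, 0.0], [-0.0, -0.0, -1.0]]
contact_force: [-0.2, 0.4, 0.7]
grip_width: 0.0135
grip_force: 40.0
```

```bash
python3 f.py
```

```text
6.8333 tcp [ 0.565  -0.2391  0.1362] Ftool [-0.3  -0.31 -0.65] Mtool [ 0.347 -0.038  0.002] seat-crown mm 21.8
```

Call:
carry_out(
  steps=[0,0,0.003,0,0,0,0.006,0,0,0,0.006,0,0,0,0.006,0],
)

```text
time: 7.17
tcp_pos: [0.5651, -0.2392, 0.1334]
eef_rot: [[0.959, -0.284, 0.0], [-0.284, -0.959, -0.0], [0.0, -0.0, -1.0]]
contact_force: [1.4, 2.3, 1.6]
grip_width: 0.0137
grip_force: 40.0
```

```bash
python3 f.py
```

```text
7.1667 tcp [ 0.5651 -0.2392  0.1334] Ftool [ 0.73 -2.58 -1.61] Mtool [ 0.646  0.036 -0.022] seat-crown mm 19.0
```

Contact is at the expected height, about 22 mm, so the rolls are in the groove. The lateral force of -2.6 N in tool y means the clip sits off-centre, so I'll shift in tool -y.

Call:
carry_out(
  steps=[0,-0.002,0,0,0,-0.004,0,0,0,-0.004,0,0,0,-0.004,0,0],
)

```text
time: 7.5
tcp_pos: [0.5656, -0.2378, 0.1335]
eef_rot: [[0.959, -0.284, 0.0], [-0.284, -0.959, -0.001], [0.0, 0.001, -1.0]]
contact_force: [-0.4, -2.8, 0.5]
grip_width: 0.0137
grip_force: 40.0
```

```bash
python3 f.py
```

```text
7.5 tcp [ 0.5656 -0.2378  0.1335] Ftool [ 0.43  2.74 -0.49] Mtool [-0.633  0.034  0.033] seat-crown mm 19.1
```

Call:
carry_out(
  steps=[0,0.0018,0,0,0,0.0018,0,0,0,0.0018,0,0,0,0.0018,0,0],
)

```text
time: 7.83
tcp_pos: [0.5654, -0.2383, 0.1334]
eef_rot: [[0.959, -0.284, 0.0], [-0.284, -0.959, -0.0], [0.0, 0.0, -1.0]]
contact_force: [0.2, -1.2, 1.1]
grip_width: 0.0136
grip_force: 40.0
```

```bash
python3 f.py
```

```text
7.8333 tcp [ 0.5654 -0.2383  0.1334] Ftool [ 0.56  1.09 -1.14] Mtool [-0.378  0.128 -0.03 ] seat-crown mm 19.0
```

Call:
carry_out(
  steps=[0,0,0.002,0,0,0,0.004,0,0,0,0.006,0,0,0,0.006,0],
)

```text
time: 8.17
tcp_pos: [0.5654, -0.2382, 0.1303]
eef_rot: [[0.959, -0.284, 0.0], [-0.284, -0.959, -0.0], [0.0, 0.0, -1.0]]
contact_force: [0.9, -1.4, 3.8]
grip_width: 0.0138
grip_force: 40.0
```

```bash
python3 f.py
```

```text
8.1667 tcp [ 0.5654 -0.2382  0.1303] Ftool [ 1.25  1.1  -3.76] Mtool [-0.35  0.04 -0.01] seat-crown mm 15.9
```

Call:
carry_out(
  steps=[0,0.0006,0.002,0,0,0.0006,0.004,0,0,0.0006,0.006,0,0,0.0006,0.008,0,0,0.0006,0.008,0],
)

```text
time: 8.58
tcp_pos: [0.5654, -0.2384, 0.1264]
eef_rot: [[0.959, -0.284, 0.0], [-0.284, -0.959, -0.0], [0.0, -0.0, -1.0]]
contact_force: [0.0, -0.7, 5.3]
grip_width: 0.0141
grip_force: 40.0
```

```bash
python3 f.py
```

```text
8.5833 tcp [ 0.5654 -0.2384  0.1264] Ftool [ 0.21  0.67 -5.26] Mtool [-0.077  0.045  0.019] seat-crown mm 12.0
```

Call:
carry_out(
  steps=[0,0,0.002,0,0,0,0.004,0,0,0,0.006,0,0,0,0.006,0],
)

```text
time: 8.92
tcp_pos: [0.5655, -0.2385, 0.1236]
eef_rot: [[0.959, -0.284, 0.001], [-0.284, -0.959, -0.0], [0.001, 0.0, -1.0]]
contact_force: [0.0, -1.0, 7.0]
grip_width: 0.014
grip_force: 40.0
```

```bash
python3 f.py
```

```text
8.9167 tcp [ 0.5655 -0.2385  0.1236] Ftool [ 0.34  0.97 -7.02] Mtool [-0.065 -0.012 -0.004] seat-crown mm 9.2
```

Call:
carry_out(
  steps=[0,0,0.002,0,0,0,0.004,0,0,0,0.006,0,0,0,0.006,0],
)

```text
time: 9.25
tcp_pos: [0.5656, -0.2385, 0.1207]
eef_rot: [[0.959, -0.284, 0.001], [-0.284, -0.959, -0.0], [0.001, 0.0, -1.0]]
contact_force: [-0.2, 0.1, 8.2]
grip_width: 0.0132
grip_force: 40.0
```

Call:
carry_out(
  steps=[0,0,0.002,0,0,0,0.004,0,0,0,0.006,0,0,0,0.006,0],
)

```text
time: 9.58
tcp_pos: [0.5656, -0.2385, 0.1178]
eef_rot: [[0.959, -0.284, 0.001], [-0.284, -0.959, -0.0], [0.001, 0.0, -1.0]]
contact_force: [1.1, 0.2, 7.6]
grip_width: 0.0137
grip_force: 40.0
```

```bash
python3 f.py
```

```text
9.5833 tcp [ 0.5656 -0.2385  0.1178] Ftool [ 1.   -0.45 -7.64] Mtool [-0.054  0.017  0.001] seat-crown mm 3.4
```

Call:
carry_out(
  steps=[0,0,0.002,0,0,0,0.004,0,0,0,0.004,0,0,0,0.004,0],
)

```text
time: 9.92
tcp_pos: [0.5656, -0.2386, 0.1159]
eef_rot: [[0.959, -0.284, 0.001], [-0.284, -0.959, -0.0], [0.001, 0.0, -1.0]]
contact_force: [0.7, 0.2, 8.4]
grip_width: 0.0137
grip_force: 40.0
```

Call:
carry_out(
  steps=[0,0,0.002,0,0,0,0.004,0,0,0,0.004,0,0,0,0.004,0],
)

```text
time: 10.25
tcp_pos: [0.5655, -0.2385, 0.1137]
eef_rot: [[0.959, -0.284, 0.001], [-0.284, -0.959, -0.0], [0.001, 0.0, -1.0]]
contact_force: [0.1, 0.1, 7.0]
grip_width: 0.0137
grip_force: 40.0
```

Call:
carry_out(
  steps=[0,0,0.002,0,0,0,0.004,0,0,0,0.004,0,0,0,0.004,0],
)

```text
time: 10.58
tcp_pos: [0.5653, -0.2384, 0.1113]
eef_rot: [[0.959, -0.284, -0.0], [-0.284, -0.959, 0.0], [-0.0, -0.0, -1.0]]
contact_force: [0.1, -0.4, 3.3]
grip_width: 0.0139
grip_force: 40.0
```

```bash
python3 f.py
```

```text
10.5833 tcp [ 0.5653 -0.2384  0.1113] Ftool [ 0.17  0.32 -3.32] Mtool [-0.019  0.053 -0.   ] seat-crown mm -3.1
```

Call:
carry_out(
  steps=[0,0,0.002,0,0,0,0.004,0,0,0,0.004,0,0,0,0.004,0],
)

```text
time: 10.92
tcp_pos: [0.5651, -0.2384, 0.1092]
eef_rot: [[0.959, -0.284, -0.0], [-0.284, -0.959, 0.0], [-0.0, -0.0, -1.0]]
contact_force: [-0.5, 0.1, 3.1]
grip_width: 0.0138
grip_force: 40.0
```

Call:
carry_out(
  steps=[0,0,0.002,0,0,0,0.004,0,0,0,0.004,0,0,0,0.004,0],
)

```text
time: 11.25
tcp_pos: [0.5652, -0.2384, 0.1074]
eef_rot: [[0.959, -0.284, -0.0], [-0.284, -0.959, 0.0], [-0.0, -0.0, -1.0]]
contact_force: [-2.6, 0.8, 3.6]
grip_width: 0.0135
grip_force: 40.0
```

Call:
carry_out(
  steps=[0,0,0.002,0,0,0,0.004,0,0,0,0.004,0,0,0,0.004,0],
)

```text
time: 11.58
tcp_pos: [0.5652, -0.2384, 0.1055]
eef_rot: [[0.959, -0.284, -0.0], [-0.284, -0.959, 0.0], [-0.0, -0.0, -1.0]]
contact_force: [-1.1, 1.7, 5.7]
grip_width: 0.0141
grip_force: 40.0
```

```bash
python3 f.py
```

```text
11.5833 tcp [ 0.5652 -0.2384  0.1055] Ftool [-1.52 -1.32 -5.74] Mtool [ 0.196 -0.348 -0.035] seat-crown mm -8.9
```

The push peaked at about 8.4 N, dropped to about 3 N and is rising again by about 0.9 N/mm. The bridge looks bottomed, so I'll confirm with a few more mm.

Call:
carry_out(
  steps=[0,0,0.002,0,0,0,0.004,0,0,0,0.006,0,0,0,0.006,0,0,0,0.006,0],
)

```text
time: 12.0
tcp_pos: [0.5652, -0.2384, 0.1027]
eef_rot: [[0.959, -0.284, 0.0], [-0.284, -0.959, -0.0], [0.0, 0.0, -1.0]]
contact_force: [-2.4, 1.8, 8.4]
grip_width: 0.0138
grip_force: 40.0
```

Call:
carry_out(
  steps=[0,0,0.002,0,0,0,0.004,0,0,0,0.004,0,0,0,0.004,0],
)

```text
time: 12.33
tcp_pos: [0.5652, -0.2384, 0.1009]
eef_rot: [[0.959, -0.284, 0.0], [-0.284, -0.959, -0.0], [0.0, 0.0, -1.0]]
contact_force: [-2.4, 0.6, 9.6]
grip_width: 0.0138
grip_force: 40.0
```

```bash
python3 f.py
```

```text
12.3333 tcp [ 0.5652 -0.2384  0.1009] Ftool [-2.5   0.11 -9.59] Mtool [ 0.178 -0.58  -0.008] seat-crown mm -13.5
```

The bridge is home: the sink of 13.3 mm agrees with the force of 10.6 N, at 0.8 N/mm. I'll ease off to a light press, then open.

Call:
carry_out(
  steps=[0,0,-0.004,0,0,0,-0.01,0,0,0,-0.016,0,0,0,-0.02,0,0,0,-0.02,0],
)

```text
time: 12.75
tcp_pos: [0.5652, -0.2384, 0.1106]
eef_rot: [[0.959, -0.284, -0.0], [-0.284, -0.959, 0.0], [-0.0, 0.0, -1.0]]
contact_force: [-0.7, 0.9, 2.8]
grip_width: 0.0138
grip_force: 40.0
```

```bash
python3 f.py
```

```text
12.75 tcp [ 0.5652 -0.2384  0.1106] Ftool [-0.97 -0.68 -2.79] Mtool [ 0.173 -0.181  0.053] seat-crown mm -3.8
```

Call:
carry_out(
  steps=[0,0,-0.004,0,0,0,-0.004,0,0,0,-0.004,0],
)

```text
time: 13.0
tcp_pos: [0.5652, -0.2384, 0.1123]
eef_rot: [[0.959, -0.284, -0.0], [-0.284, -0.959, 0.0], [-0.0, -0.0, -1.0]]
contact_force: [-0.7, 1.0, 0.4]
grip_width: 0.0139
grip_force: 40.0
```

Call:
carry_out(
  steps=[0,0,0,0,0,0,0,0,0,0,0,0,0,0,0,0,0,0,0,0],
  jaw=-0.1,
)

```text
time: 13.42
tcp_pos: [0.5652, -0.2386, 0.1123]
eef_rot: [[0.959, -0.284, -0.0], [-0.284, -0.959, -0.0], [-0.0, 0.0, -1.0]]
contact_force: [-0.3, -0.3, 0.7]
grip_width: 0.0401
grip_force: 0.0
```

Call:
carry_out(
  steps=[0,0,0,0,0,0,-0.02,0,0,0,-0.06,0,0,0,-0.12,0,0,0,-0.18,0],
)

```text
time: 13.83
tcp_pos: [0.5649, -0.2383, 0.2037]
eef_rot: [[0.959, -0.284, -0.001], [-0.284, -0.959, 0.0], [-0.001, -0.0, -1.0]]
contact_force: [-0.3, -0.3, 0.4]
grip_width: 0.0427
grip_force: 0.0
```

Call:
carry_out(
  steps=[0,-0.08,-0.05,0,0,-0.16,-0.05,0,0,-0.24,-0.05,0,0,-0.3,-0.05,0,0,-0.3,-0.05,0],
)

```text
time: 14.25
tcp_pos: [0.6088, -0.0898, 0.2285]
eef_rot: [[0.96, -0.28, 0.001], [-0.28, -0.96, 0.001], [0.001, -0.001, -1.0]]
contact_force: [0.4, 0.3, 0.5]
grip_width: 0.0429
grip_force: 0.0
```

```bash
python3 f.py
python3 - <<'E'
from h import *
I={n:optics.camera(n)[:,:,::-1] for n in("top","side")}
f=lambda im,x,y,w,h,k:cv2.resize(im[y:y+h,x:x+w],None,fx=k,fy=k,interpolation=cv2.INTER_CUBIC)
cv2.imwrite("pics/end.png",np.hstack([cv2.resize(I["top"][80:300,150:430],(382,300)),f(I["side"],305,125,76,60,5)]))
E
```

```text
14.25 tcp [ 0.6088 -0.0898  0.2285] Ftool [ 0.35 -0.37 -0.54] Mtool [ 0.006 -0.016  0.003] seat-crown mm 114.1
```

View pics/end.png

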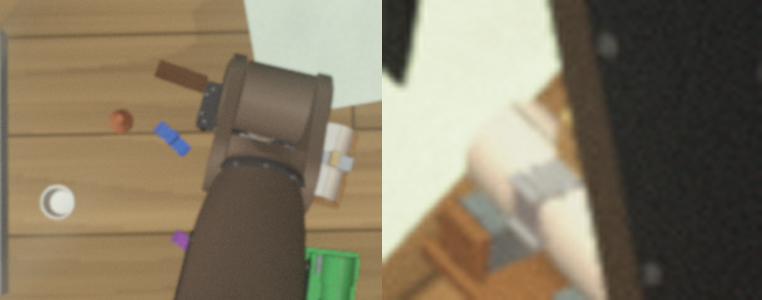

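The clip sits in the groove, square across the log: top view at (337,159), side view at (545,190). The spout, cup and rib are where they were. I'll hand it in.

Call:
carry_out(
  steps=[0,0,0,0,0,0,0,0,0,0,0,0],
)

```text
time: 14.6
tcp_pos: [0.6076, -0.0959, 0.2275]
eef_rot: [[0.958, -0.286, -0.0], [-0.286, -0.958, -0.0], [0.0, 0.0, -1.0]]
contact_force: [0.6, -0.5, -0.1]
grip_width: 0.043
grip_force: 0.0
```

```bash
python3 -c "
from bench import workorder
print(workorder.finish_job())"
```

```text
the job is handed in; nothing more can be done
None
```

The clip is snapped into the mould's groove with its bridge bottomed (highest push read about 10 N, under the 17 N limit) and released; the spout, cup and rib look undisturbed in the last picture, and I handed the job in at 14.6 s (no verdict was returned).

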